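Release the ratchet stop of the jar rack and push it back

ROBOT

A 6-joint arm with a two-finger parallel gripper is mounted at the origin on a cart in front of the work surface, level with it; the furniture and walls round the work are solid. World frame = base frame: x ahead of the robot, y to its left, z up, the work surface at z = 0. Lengths are in m, angles in rad, forces in N, time in s.
With the tool pointing down it reaches from about 0.3 to 0.775 m from the base axis. Payload 14.6 kg.
Tool frame: the origin (TCP) lies midway between the tips of the shut fingers; the grasp point (between the pads) lies 19 mm behind it; z points along the fingers, y is the line along which they close (so a half turn about z gives the same grasp; the last joint's range is limited). The gripper opens to 94 mm and grips with 3 to 60 N. Pads are 16 mm wide; open, the fingers measure 119 mm over their backs; the gripper's body (75 mm by 177 mm) begins 78 mm behind the grasp point.
Start: joints at [1.267, 0.3, 1.521, -0, 1.321, -0.067], TCP at [0.129, 0.535, 0.205] pointing down, gripper open.
Joint ranges: [-3.03, 3.03], [-0.79, 2.21], [0.23, 2.52], [-1.04, 4.18], [0, 3.07], [-2.55, 2.55]. Speed limits (rad/s): [2.22, 2.22, 2.57, 3.14, 3.14, 3.14].

INTERFACE

Orientations are given as [roll, pitch, yaw] about the fixed x, y, z axes, in that order (R = Rz(yaw) Ry(pitch) Rx(roll)).
In Python, from station import telemetry, optics, ctrl gives the robot as it stands.
- The arm moves only by the tool carry_out, never from a script. Its argument "plan" is a list that holds one entry, the list of rows, each a list of 7 numbers: the shift along the tool's x, y, z in mm, then the turn, a rotation vector about the tool's x, y, z in rad, then the finger opening in mm, from 0 to 94. A call has 1 to 20 rows; each row shifts and turns the commanded pose from where the row before left it, along the tool's axes as they then stand; what a row does not reach is not made up. A row lasts 1/12 s, in which the tool goes at most 41.7 mm and 7.16 degrees, less where a joint would pass 70% of its speed; a pose out of reach is approached as far as the arm can. A call with a gripper value outside its range is refused whole. The fingers move at their own pace and stop on an object; "squeeze" is the grip in N (left out, the last holds). Time passes only in rows, so rows that do not move let the fingers close. It gives the time, the measured TCP pose, the force, the opening and the grip force at its end, in the units of the state.
- telemetry.get_obs(): the state, without advancing time (a new reading comes with each control period).
- optics.camera(name): name is "scene" or "side" or "wrist"; returns a dict with "pixels" (480x640x3 uint8, red, green, blue), "intrinsics" (3x3 intrinsics, pixels), "dist_coeffs" ([k1, k2, p1, p2, k3] as OpenCV has them; the pictures are not rectified), "origin" and "rotation" of the camera in the world. Camera axes: x right, y down, z forward; pixel columns grow to the right and rows downward; lengths in m; the calibration is good to about 2 mm. A picture is of the moment at which its call begins. There is no depth.
- ctrl.hand_in(): hands the job in; it is judged then, once.
The state is a dict: "time_s": time; "qpos": joint angles; "joint_vel": joint speeds; "tau": joint torques, N m; "ee_pos": TCP position; "eef_rot": TCP orientation; "force": force on the tool from outside, world axes, zero at the start; "moment": the same for the moment, N m; "grip_width": finger opening in m; "grip_force": force on a finger pad.
Only numpy, scipy, OpenCV 4.12 (cv2) and the standard library are available. Lean on these libraries where they do the work, as an engineer would, in place of code of your own. Each camera call takes 0.05 s, during which the arm holds its last target. There are 200 camera calls.

TASK

Make room in the jar rack on the worktop: with the fingertips press down the sprung release paddle on the rack's sliding stop and, keeping it pressed, push the stop away from the jars to the far end of its bar, then let go so that the ratchet catches again. Only touch the rack: the little jars in the row and the other things on the worktop are not to be lifted, tipped or shifted.

Things in the scene. Friction and masses are not known exactly. Their poses are not given: they have to be found in the camera images.
- rack: jar rack fixed to the worktop: toothed aluminium bar, 400 mm long, 55 mm up, on wooden feet (78 mm high); 3 small jars stand in front of it between an end plate and the sliding stop. Origin: on the worktop below the rack's middle, 28 mm in front of the bar. y axis: along the bar, from the jars to the free end (the way to push; roughly the robot's left); x away from the robot; yaw -0.3 to 0.12
- stop (a joint): sliding stop's place along the rack's y axis, m: 0 nearest the jars, 0.130 at the far end of the bar (firm end); starts at 0.005 to 0.07. The ratchet blocks growing values (after up to 8 mm of play) unless the release is held down; then it slides with about 2 N. Towards the jars it clicks along freely under a light push
- release (a joint): release paddle's angle, rad: 0 up at rest (up to 0.2 if its pawl sits on a tooth), 0.35 fully down (firm). From 0.2 on the ratchet is free. A spring lifts it: 2 N at first, 5 N fully down, at point paddle. The pivot lies along the bar, 39 mm behind and 9 mm below that point, which sinks 8 mm for 0.2 rad, 13 mm for 0.35 rad
- paddle (a point): middle of the top of the black release paddle on the sliding stop, on the robot's side of the bar; level and 86 mm above the worktop when up; 56 mm deep (towards the bar) by 47 mm along the bar. Pressed from above; the point moves with stop and paddle
- push_wall (a point): upright wall of the stop at the paddle's far end (rack +y): point on its face towards the paddle, 29.5 mm along the bar from the paddle's middle, 7 mm below the wall's top. Wall 54 mm wide, 9 mm thick, top 112 mm above the worktop (26 mm above the paddle). Fingertips on the paddle can push on this face; the paddle's jar side has no wall
- jaw_face (a point): point on the jar-side face of the stop's wooden plate (8 mm thick, 75 mm high, reaching 90 mm in front of the rack's origin), 40 mm above the worktop and 35.5 mm along the bar from the paddle's middle
- spice_a: small upright spice jar of the row with a yellow-brown cap, 45 mm across, 100 mm high; origin at the centre of its underside
- spice_b: small upright spice jar of the row with a white cap, 47 mm across, 98 mm high; origin at the centre of its underside
- salt_shaker: small upright salt shaker of the row, 44 mm across, 90 mm high; origin at the centre of its underside
- jar_jam: jam jar that waits for a place, 68 mm across, 84 mm high, beyond the free end of the rack; bystander; origin under its centre
- tin_peas: upright food tin, 75 mm across, 110 mm high, far to the right; bystander; origin under its centre
- tea_light: tea light, 38 mm across, 16 mm high; bystander; origin under its centre
Things that resemble listed ones, but are neither listed nor needed, are in the scene too. Of the things like the spice_a, leave any that is orange; of the rest the smaller one is meant.

How it is judged:
By the outcome, as a careful person would: the job done as asked, in the order asked, and still so for the second after the job is handed in, with the robot touching nothing.
It also fails if it takes over 40 s, if anything falls off the work surface, if the arm or the gripper's body presses on something with over 40 N, if the wrist force passes 120 N, or if a joint passes its speed limit or range.

## Working session

There is one attempt and no reset: what is moved stays moved. The work goes in short steps, Python scripts to look and compute and a tool call to move; the robot and the scene stay as the last step left them, time stands still between calls to the robot, and variables do not carry over. Pictures are saved under pics/ and viewed, at most 10 in all, crops included, and the job is handed in when it is done.

Besides the shell and the picture viewer there is one more tool, called after ">>>" as a command line: name --argument value ..., lists and objects as JSON in quotes. carry_out: Moves the arm, as the interface text tells. Its arguments: {"type":"object","properties":{"plan":{"type":"array","items":{"type":"array","items":{"type":"array","items":{"type":"number"}}}},"squeeze":{"type":"number"}},"required":["plan"]}

```bash
ls; mkdir -p pics
cat > h.py <<'E'
import numpy as np, cv2
from station import telemetry, optics, ctrl
def shot(n,f):
    c=optics.camera(n); cv2.imwrite('pics/'+f,c['pixels'][:,:,::-1]); 
    np.savez('pics/'+f[:-4]+'.npz',**{k:np.array(c[k]) for k in c}); return c
def load(f): return dict(np.load('pics/'+f+'.npz'))
def ray(c,uv):
    p=cv2.undistortPoints(np.array([[uv]],float),np.array(c['intrinsics'],float),np.array(c['dist_coeffs'],float))[0,0]
    d=np.array(c['rotation'])@np.array([p[0],p[1],1]); return np.array(c['origin'],float),d
def plane(c,uv,z):
    o,d=ray(c,uv); return o+d*(z-o[2])/d[2]
def proj(c,P):
    R=np.array(c['rotation']); p=(np.array(P,float)-np.array(c['origin']))@R
    return cv2.projectPoints(p.reshape(-1,1,3),np.zeros(3),np.zeros(3),np.array(c['intrinsics'],float),np.array(c['dist_coeffs'],float))[0][:,0]
E
python3 - <<'E'
from h import *
for n in ['scene','side']:
    c=shot(n,n+'0.png'); print(n,c['origin'],c['rotation'])
print(telemetry.get_obs())
E
```

```text
pics
scene [-0.30299474 -1.10100688  0.76306374] [-2.00689344 -0.02703154 -0.61017276]
side [0.04912896 1.07796562 0.95288785] [-2.23152882 -0.01149724 -2.70486175]
{'time_s': 0.1, 'qpos': array([ 1.26741135e+00,  3.00401591e-01,  1.52147991e+00,  1.67000511e-05,
        1.32072726e+00, -6.65826036e-02]), 'joint_vel': array([-0.00053378, -0.00010114, -0.00260612, -0.0005515 , -0.00083886,
        0.00080882]), 'tau': array([ 1.30506156e-03, -5.32640183e+01, -3.53291953e+01,  7.09858630e-02,
        2.34616647e-02, -6.17613114e-05]), 'ee_pos': array([0.12894894, 0.53443708, 0.20496726]), 'eef_rot': array([-3.14057987e+00, -8.37460504e-05,  2.90478610e+00]), 'force': array([-0.22725563,  0.06318024, -0.72522598]), 'moment': array([0.00554497, 0.01966045, 0.00396943]), 'grip_force': 0.0, 'grip_width': 0.093963019634161}
```

View pics/scene0.png

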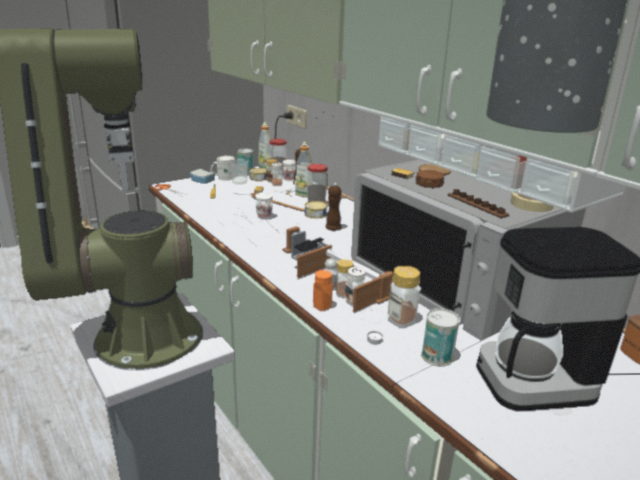

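View pics/side0.png

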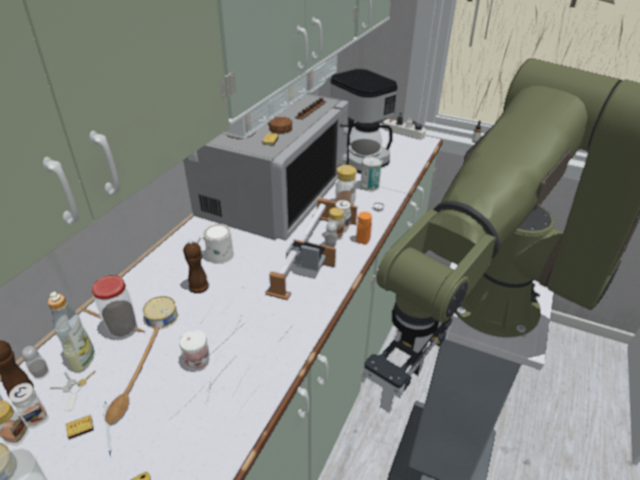

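Scene view: the rack has its end plate at (372,290), the stop's wooden plate at (312,262), the black paddle near (310,246) and the free-end foot near (292,238). Side view: the paddle is near (310,257), the free-end foot at (279,285) and the plate at (330,253).

Run:
```python
import re
s=open('h.py').read()
s=s.replace("def shot","from scipy.spatial.transform import Rotation as Ro\ndef rot(c): return Ro.from_euler('xyz',np.array(c['rotation'],float)).as_matrix()\ndef shot").replace("np.array(c['rotation'])@","rot(c)@").replace("R=np.array(c['rotation'])","R=rot(c)")
open('h.py','w').write(s)
from h import *
a=load('scene0')['pixels'][215:315,265:415,::-1]; b=load('side0')['pixels'][190:310,250:390,::-1]
a=cv2.resize(a,None,fx=5,fy=5,interpolation=2)[:,:]; b=cv2.resize(b,None,fx=5,fy=5,interpolation=2)
cv2.imwrite('pics/a.png',a);cv2.imwrite('pics/b.png',b)
s=load('scene0');d=load('side0')
print('footfar',plane(d,(279,298),0),plane(s,(293,250),0),'pad',plane(d,(310,257),.086),plane(s,(310,246),.086),'tl',plane(s,(375,337),.01),plane(d,(378,206),.01))
```

```text
footfar [ 5.52000381e-01  2.39783635e-01 -1.11022302e-16] [0.55620703 0.21871778 0.        ] pad [0.50707551 0.13345562 0.086     ] [0.51659815 0.06634447 0.086     ] tl [ 0.45151723 -0.31079361  0.01      ] [ 0.45426334 -0.30892063  0.01      ]
```

View pics/a.png

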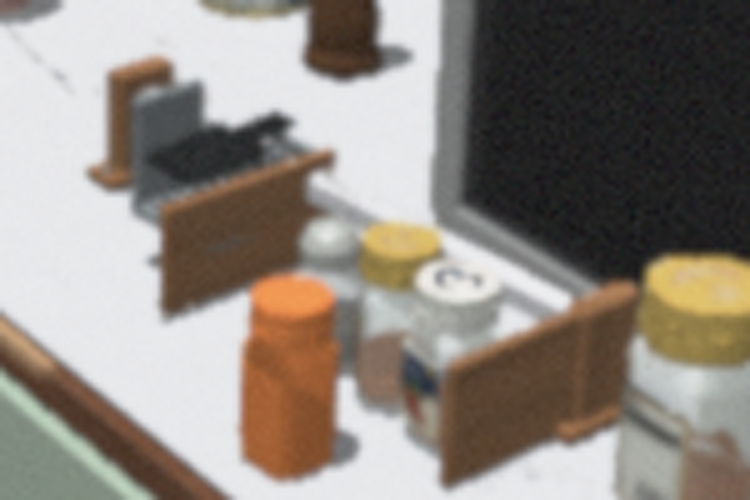

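View pics/b.png

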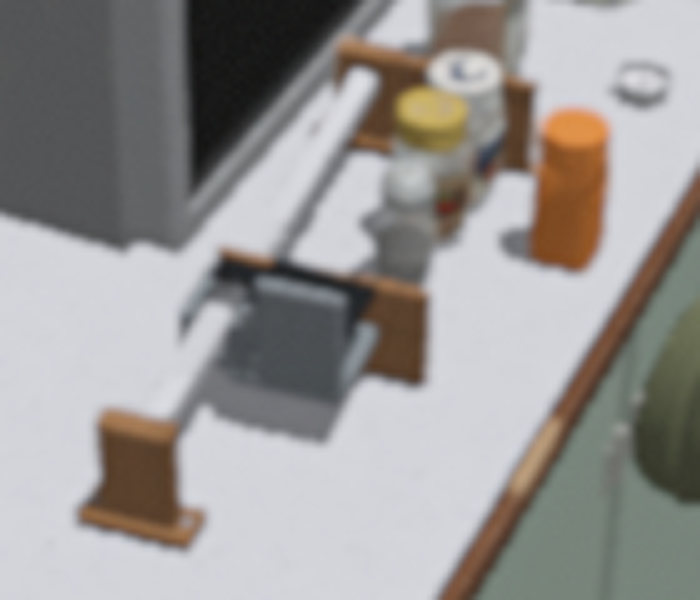

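Scene crop: the grey wall's top edge runs (133,92)-(203,82), the black paddle lies right of it, and the plate's top edge runs (165,207)-(332,155). Side crop: the wall's top runs (258,280)-(347,297), and the far foot's top is at (103,412)-(178,430). The yellow-capped jar in the row and the orange lookalike in front of it are both clear of the paddle.

Run:
```python
from h import *
s=load('scene0');d=load('side0')
A=lambda x,y:(265+(x-2)/5,215+(y-2)/5); B=lambda x,y:(250+(x-2)/5,190+(y-2)/5)
def sh(n,P): print(n,np.round(P*1000,1))
sh('wallS L',plane(s,A(133,92),.112)); sh('wallS R',plane(s,A(203,82),.112))
sh('wallD L',plane(d,B(258,280),.112)); sh('wallD R',plane(d,B(347,297),.112))
sh('plateS front',plane(s,A(165,207),.0775)); sh('plateS back',plane(s,A(332,155),.0775))
sh('plateD front',plane(d,B(425,293),.0775)); sh('plateD back',plane(d,B(222,250),.0775))
sh('footD L',plane(d,B(103,412),.078)); sh('footD R',plane(d,B(178,430),.078))
sh('footS L',plane(s,A(112,70),.078)); sh('footS R',plane(s,A(168,60),.078))
sh('endS front',plane(s,A(445,365),.078)); sh('endS back',plane(s,A(632,285),.078));sh('endS j',plane(s,A(575,310),.078))
sh('endD back',plane(d,B(340,42),.078)); sh('endD front',plane(d,B(533,85),.078))
sh('padS',plane(s,A(150,160),.086)); sh('padS',plane(s,A(205,170),.086));sh('padD R',plane(d,B(375,290),.086))
sh('orange',plane(s,A(290,460),.0))
```

```text
wallS L [488.5 125.5 112. ]
wallS R [532.4 115.9 112. ]
wallD L [537.6 127.3 112. ]
wallD R [486.  119.3 112. ]
plateS front [458.8  44.6  77.5]
plateS back [582.1  50.2  77.5]
plateD front [464.6  56.8  77.5]
plateD back [589.9  71.8  77.5]
footD L [581.2 230.1  78. ]
footD R [537.3 225.3  78. ]
footS L [537.  225.6  78. ]
footS R [576.4 220.4  78. ]
endS front [ 480.7 -184.8   78. ]
endS back [ 622.7 -171.1   78. ]
endS j [ 577.1 -175.9   78. ]
endD back [ 623.8 -165.6   78. ]
endD front [ 488.2 -174.    78. ]
padS [475.8  86.7  86. ]
padS [495.7  58.5  86. ]
padD R [487.7  76.8  86. ]
orange [ 434.9 -116.1    0. ]
```

>>> carry_out --plan '[[[0, 0, 0, 0, 0, -0.112, 0], [0, 0, 0, 0, 0, -0.112, 0], [0, 0, 0, 0, 0, -0.112, 0], [-20, -28, 1.5, 0, 0, 0, 0], [-20, -28, 1.5, 0, 0, 0, 0], [-20, -28, 1.5, 0, 0, 0, 0], [-20, -28, 1.5, 0, 0, 0, 0], [-20, -28, 1.5, 0, 0, 0, 0], [-20, -28, 1.5, 0, 0, 0, 0], [-20, -28, 1.5, 0, 0, 0, 0], [-20, -28, 1.5, 0, 0, 0, 0], [-20, -28, 1.5, 0, 0, 0, 0], [-20, -28, 1.5, 0, 0, 0, 0], [-20, -28, 1.5, 0, 0, 0, 0], [-20, -28, 1.5, 0, 0, 0, 0], [-20, -28, 1.5, 0, 0, 0, 0], [-20, -28, 1.5, 0, 0, 0, 0], [-20, -28, 1.5, 0, 0, 0, 0], [-20, -28, 1.5, 0, 0, 0, 0], [-20, -28, 1.5, 0, 0, 0, 0]]]' --squeeze 20

```text
time_s: 1.77
ee_pos: [0.5153, 0.0931, 0.1796]
eef_rot: [3.142, -0.0, -3.043]
force: [1.0, 1.0, -0.4]
grip_width: 0.0005
grip_force: 0.0
```

Run:
```python
from h import *
c=shot('wrist','w1.png'); o=telemetry.get_obs(); print(o['ee_pos'],o['eef_rot'],o['force'],o['grip_width'],o['time_s'])
d=shot('side','s1.png')
```

```text
[0.51795864 0.08942237 0.17917423] [-3.14049853e+00 -3.54863705e-05 -3.04483536e+00] [ 2.07659998 -3.28720859 -1.73275266] 0.00040531038959924315 1.8167
```

View pics/w1.png

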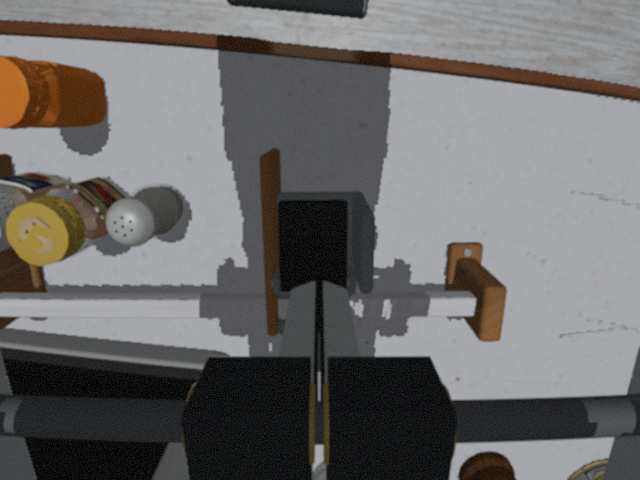

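The wrist view shows the black paddle at (279-347, 200-290), the wall right of it at (348-372, 192-292), the plate at x≈270 and the bar along row 303. The fingertips are near (320,285). The jars at (45,230) and (130,222) are well clear.

Run:
```python
from h import *
c=load('w1'); print(c['origin'],c['rotation'])
def sh(n,uv,z): print(n,np.round(plane(c,uv,z)*1000,1))
sh('pad TL',(279,201),.086); sh('pad BL',(279,291),.086); sh('pad TR',(347,201),.086)
im=c['pixels'].astype(int)
for r in (215,240,265): print(r,[int(im[r,x].sum()//3) for x in range(258,384,2)])
print('col315',[int(im[r,315].sum()//3) for r in range(186,210,2)],'col356',[int(im[r,356].sum()//3) for r in range(186,210,2)])
for u in (346,358,360,372):
  sh('wall %d'%u,(u,240),.112)
sh('bar0',(20,304),.06); sh('bar1',(470,304),.06)
sh('plate f',(271,152),.0775); 
print(proj(c,[[.518,.089,.179]]))
```

```text
[0.43486169 0.08475889 0.35980126] [2.86264199e+00 7.78848195e-04 1.67040437e+00]
pad TL [489.4  63.8  86. ]
pad BL [553.   68.5  86. ]
pad TR [485.  108.2  86. ]
215 [90, 81, 58, 36, 41, 33, 44, 48, 37, 42, 32, 27, 14, 2, 21, 15, 25, 12, 17, 20, 20, 16, 15, 28, 11, 17, 5, 19, 25, 22, 26, 17, 17, 15, 16, 5, 15, 4, 12, 20, 14, 24, 18, 14, 15, 48, 59, 46, 54, 40, 53, 49, 47, 44, 50, 55, 60, 55, 129, 169, 169, 170, 171]
240 [89, 82, 75, 46, 39, 45, 46, 37, 41, 38, 32, 8, 12, 7, 4, 25, 20, 18, 24, 15, 14, 16, 18, 22, 11, 21, 15, 9, 0, 13, 20, 12, 0, 23, 10, 18, 15, 4, 21, 18, 22, 9, 11, 5, 27, 52, 58, 46, 39, 46, 47, 46, 46, 45, 54, 56, 53, 45, 65, 116, 169, 169, 169]
265 [89, 87, 83, 57, 41, 45, 52, 32, 42, 40, 35, 21, 18, 15, 16, 7, 6, 25, 0, 16, 15, 0, 14, 4, 23, 9, 26, 13, 16, 16, 21, 8, 8, 16, 11, 21, 11, 0, 9, 0, 0, 28, 0, 26, 32, 47, 55, 51, 52, 42, 38, 40, 52, 53, 54, 56, 54, 61, 153, 168, 171, 171, 168]
col315 [85, 85, 81, 62, 47, 53, 55, 32, 12, 28, 18, 18] col356 [92, 86, 82, 56, 48, 44, 45, 47, 40, 40, 40, 50]
wall 346 [504.2 108.2 112. ]
wall 358 [503.5 115.4 112. ]
wall 360 [503.4 116.7 112. ]
wall 372 [502.6 123.9 112. ]
bar0 [ 597.9 -140.2   60. ]
bar1 [560.6 215.4  60. ]
plate f [459.   55.4  77.5]
[[310.35166711 304.22269123]]
```

>>> carry_out --plan '[[[4, 5.5, 0, 0, 0, 0, 0], [0, 0, 5, 0, 0, 0, 0], [0, 0, 10, 0, 0, 0, 0], [0, 0, 10, 0, 0, 0, 0], [0, 0, 10, 0, 0, 0, 0], [0, 0, 10, 0, 0, 0, 0], [0, 0, 10, 0, 0, 0, 0], [0, 0, 10, 0, 0, 0, 0], [0, 0, 10, 0, 0, 0, 0], [0, 0, 5, 0, 0, 0, 0], [0, 0, 3, 0, 0, 0, 0], [0, 0, 0, 0, 0, 0, 0], [0, 0, 0, 0, 0, 0, 0], [0, 0, 0, 0, 0, 0, 0]]]'

```text
time_s: 3.03
ee_pos: [0.5102, 0.0998, 0.0974]
eef_rot: [-3.142, 0.001, -3.042]
force: [-0.0, -0.4, -0.9]
grip_width: 0.0002
grip_force: 0.0
```

Run:
```python
from h import *
c=shot('wrist','w2.png'); d=shot('side','s2.png'); o=telemetry.get_obs(); print(o['ee_pos'],o['eef_rot'],o['force'],o['grip_width'],o['time_s'])
cv2.imwrite('pics/w2s.png',np.hstack([c['pixels'][170:400,220:420,::-1],cv2.resize(d['pixels'][215:310,260:360,::-1],None,fx=2.4,fy=2.4,interpolation=2)[:230]]))
```

```text
[0.51019623 0.09975121 0.09739841] [-3.14157982e+00  8.07448160e-04 -3.04236259e+00] [-0.83624382 -0.38798807  0.68691021] 0.0007274527534391585 3.1333Traceback (most recent call last):
  File "<stdin>", line 3, in <module>
    return _nx.concatenate(arrs, 1, dtype=dtype, casting=casting)
           ~~~~~~~~~~~~~~~^^^^^^^^^^^^^^^^^^^^^^^^^^^^^^^^^^^^^^^
ValueError: all the input array dimensions except for the concatenation axis must match exactly, but along dimension 0, the array at index 0 has size 230 and the array at index 1 has size 228
```

Run:
```python
from h import *
c=load('w2'); d=load('s2')
cv2.imwrite('pics/w2s.png',np.hstack([cv2.resize(c['pixels'][170:400,220:420,::-1],(400,460)),cv2.resize(d['pixels'][215:310,260:340,::-1],(387,460),interpolation=2)]))
```

```text
(no output)
```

View pics/w2s.png

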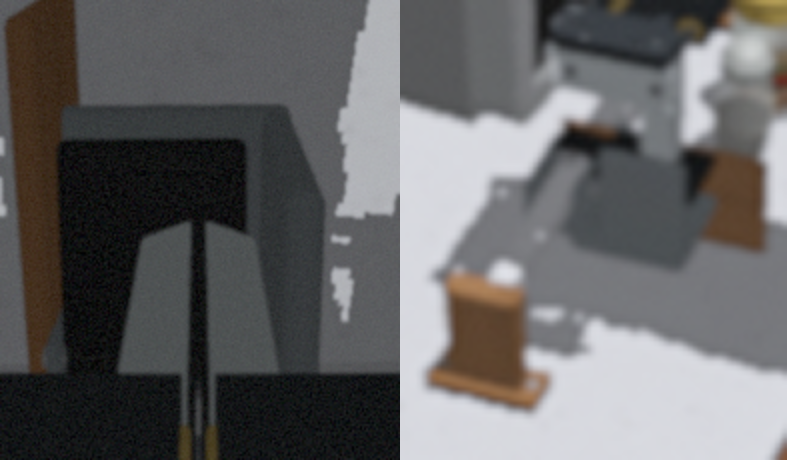

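The fingertips sit over the far half of the paddle, a few mm short of the wall (crop (255,240) vs wall (265,240)). Next I press down.

>>> carry_out --plan '[[[0, 0, 5, 0, 0, 0, 0], [0, 0, 4, 0, 0, 0, 0], [0, 0, 3, 0, 0, 0, 0], [0, 0, 3, 0, 0, 0, 0], [0, 0, 3, 0, 0, 0, 0], [0, 0, 3, 0, 0, 0, 0], [0, 0, 1, 0, 0, 0, 0], [0, 0, 0, 0, 0, 0, 0], [0, 0, 0, 0, 0, 0, 0], [0, 0, 0, 0, 0, 0, 0]]]'

```text
time_s: 3.97
ee_pos: [0.5096, 0.0997, 0.0752]
eef_rot: [3.142, -0.001, -3.042]
force: [-8.0, -0.8, 9.6]
grip_width: 0.0003
grip_force: 5.8
```

>>> carry_out --plan '[[[0, 2, 0, 0, 0, 0, 0], [0, 3, 0, 0, 0, 0, 0], [0, 3, 0, 0, 0, 0, 0], [0, 3, 0, 0, 0, 0, 0], [0, 3, 0, 0, 0, 0, 0], [0, 3, 0, 0, 0, 0, 0], [0, 3, 0, 0, 0, 0, 0], [0, 0, 0, 0, 0, 0, 0], [0, 0, 0, 0, 0, 0, 0]]]'

```text
time_s: 4.72
ee_pos: [0.5075, 0.1198, 0.0752]
eef_rot: [3.141, -0.001, -3.042]
force: [-7.2, 0.3, 10.0]
grip_width: 0.0009
grip_force: 6.1
```

>>> carry_out --plan '[[[0, 4, 0, 0, 0, 0, 0], [0, 4, 0, 0, 0, 0, 0], [0, 4, 0, 0, 0, 0, 0], [0, 4, 0, 0, 0, 0, 0], [0, 4, 0, 0, 0, 0, 0], [0, 4, 0, 0, 0, 0, 0], [0, 4, 0, 0, 0, 0, 0], [0, 4, 0, 0, 0, 0, 0], [0, 0, 0, 0, 0, 0, 0], [0, 0, 0, 0, 0, 0, 0]]]'

```text
time_s: 5.55
ee_pos: [0.5042, 0.1518, 0.0752]
eef_rot: [3.141, -0.001, -3.042]
force: [-8.5, 0.0, 10.6]
grip_width: 0.0003
grip_force: 6.5
```

Run:
```python
from h import *
c=shot('wrist','w3.png'); d=shot('side','s3.png'); o=telemetry.get_obs(); print(o['ee_pos'],o['eef_rot'],o['force'],o['grip_width'],o['time_s'])
cv2.imwrite('pics/w3s.png',np.hstack([cv2.resize(c['pixels'][150:400,220:520,::-1],(480,400)),cv2.resize(d['pixels'][215:315,260:340,::-1],(320,400),interpolation=2)]))
```

```text
[0.50416988 0.15173586 0.07519765] [ 3.14130466e+00 -1.45843832e-03 -3.04217740e+00] [-8.49934066  0.2479824  11.32415628] 0.000580227389103659 5.65
```

View pics/w3s.png

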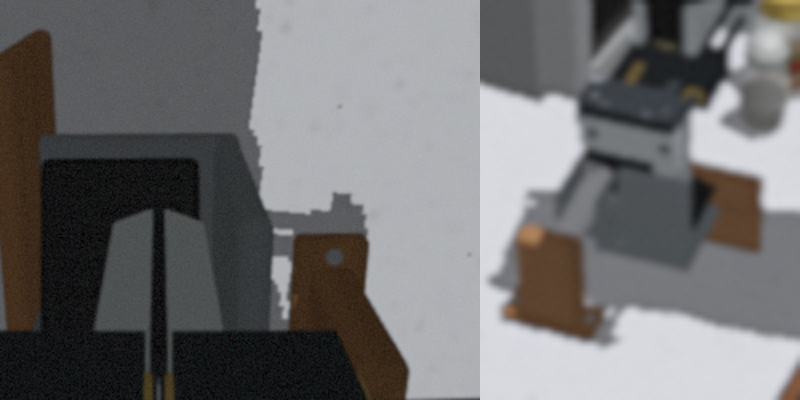

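The stop follows the fingers: its wall is now close to the far foot, (270,220) against (292,240) in the crop, with the paddle still pressed. I keep going to the firm end.

>>> carry_out --plan '[[[0, 3, 0, 0, 0, 0, 0], [0, 3, 0, 0, 0, 0, 0], [0, 3, 0, 0, 0, 0, 0], [0, 3, 0, 0, 0, 0, 0], [0, 3, 0, 0, 0, 0, 0], [0, 0, 0, 0, 0, 0, 0]]]'

```text
time_s: 6.15
ee_pos: [0.5033, 0.166, 0.0754]
eef_rot: [-3.14, -0.0, -3.042]
force: [-5.3, -4.5, 10.3]
grip_width: 0.0003
grip_force: 8.0
```

>>> carry_out --plan '[[[0, 2, 0, 0, 0, 0, 0], [0, 2, 0, 0, 0, 0, 0], [0, 1, 0, 0, 0, 0, 0], [0, 0, 0, 0, 0, 0, 0], [0, 0, 0, 0, 0, 0, 0]]]'

```text
time_s: 6.57
ee_pos: [0.5033, 0.1664, 0.0754]
eef_rot: [-3.134, -0.001, -3.043]
force: [-2.7, -42.7, 15.4]
grip_width: 0.0001
grip_force: 26.7
```

>>> carry_out --plan '[[[0, -2, 0, 0, 0, 0, 0], [0, -2, 0, 0, 0, 0, 0], [0, 0, 0, 0, 0, 0, 0], [0, 0, -3, 0, 0, 0, 0], [0, 0, -3, 0, 0, 0, 0], [0, 0, -3, 0, 0, 0, 0], [0, 0, -4, 0, 0, 0, 0], [0, 0, -5, 0, 0, 0, 0], [0, 0, 0, 0, 0, 0, 0]]]'

```text
time_s: 7.32
ee_pos: [0.5031, 0.1663, 0.0928]
eef_rot: [-3.14, -0.001, -3.042]
force: [-2.4, -9.7, 5.3]
grip_width: 0.0003
grip_force: 4.4
```

>>> carry_out --plan '[[[0, -1, -1, 0, 0, 0, 0], [0, -1, -1, 0, 0, 0, 0], [0, -1, -2, 0, 0, 0, 0], [0, -1, -3, 0, 0, 0, 0], [0, 0, -8, 0, 0, 0, 0], [0, 0, -15, 0, 0, 0, 0], [0, 0, -20, 0, 0, 0, 0], [0, 0, -25, 0, 0, 0, 0], [0, 0, -25, 0, 0, 0, 0], [0, 0, -10, 0, 0, 0, 0], [0, 0, 0, 0, 0, 0, 0], [0, 0, 0, 0, 0, 0, 0], [0, 0, 0, 0, 0, 0, 0]]]'

```text
time_s: 8.4
ee_pos: [0.5031, 0.1633, 0.2014]
eef_rot: [-3.141, -0.002, -3.042]
force: [0.7, -0.3, -0.3]
grip_width: 0.0007
grip_force: 0.0
```

Run:
```python
from h import *
c=shot('wrist','w4.png'); d=shot('side','s4.png'); s=shot('scene','sc4.png'); o=telemetry.get_obs(); print(o['ee_pos'],o['force'],o['time_s'])
cv2.imwrite('pics/w4s.png',np.hstack([cv2.resize(c['pixels'],(533,400)),cv2.resize(d['pixels'][215:315,260:326,::1],(264,400),interpolation=2)])[:,:,::-1])
s0=load('scene0')
df=np.abs(s0['pixels'].astype(int)-s['pixels']).sum(2)
for n,(a,b,e,f) in dict(salt=(258,300,322,340),row=(258,308,335,368),orange=(268,310,312,335),tl=(328,345,364,386),tin=(305,365,420,460)).items(): print(n,(df[a:b,e:f]>90).mean())
```

```text
[0.50326981 0.16332869 0.20172674] [-0.24935487  0.35745509  0.59210613] 8.55
salt 0.05555555555555555
row 0.0
orange 0.060041407867494824
tl 0.0
tin 0.0
```

View pics/w4s.png

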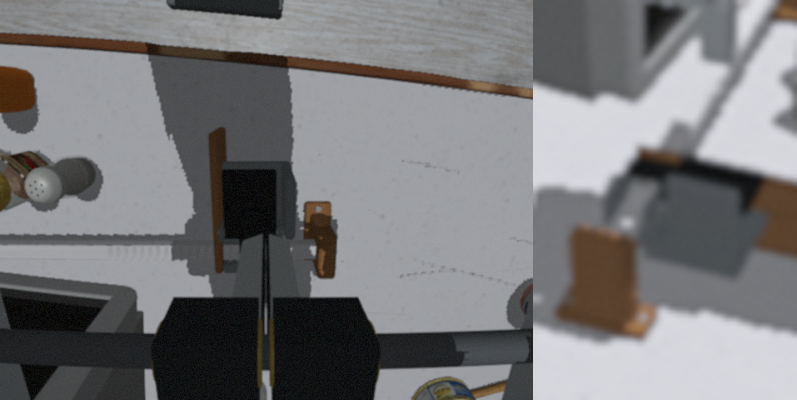

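The stop is at the firm end. The 42 N block came with the paddle fully down, since Fz was above the spring's maximum. In the view, the stop is beside the far foot (plate at (217,200), foot at (320,240)) and the fingers are clear above it. The jars stand upright; the small changed areas overlap where the moved plate used to be. I hand in.

```bash
python3 -c "
from station import ctrl; print(ctrl.hand_in())"
```

```text
the job is handed in; nothing more can be done
None
```

I pressed the paddle, slid the stop about 66 mm to the firm end and let go, then handed the job in with only the rack touched; I did not check separately that the ratchet's pawl dropped back into a tooth.

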